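# Size the ebony magnifier handle in the hole gauge

### The arm

A 7-joint arm with a two-finger parallel gripper is mounted at the origin on the work surface. World frame = base frame: x ahead of the robot, y to its left, z up, the work surface at z = 0. Lengths are in m, angles in rad, forces in N, time in s.
With the tool pointing down it reaches from about 0.35 to 0.9 m from the base axis. Payload 7.2 kg.
Tool frame: the origin (TCP) lies at the very end of the fingers, on their centre line; the grasp point (between the pads) lies grip_depth behind it (grip_depth is the distance from the TCP to the grasp point, in m); z points along the fingers, y is the direction in which the jaws open and shut (so a half turn about z gives the same grasp; the last joint's range is limited). The gripper opens to 88 mm and grips with 3 to 60 N. Pads are 20 mm wide; open, the fingers measure 115 mm over their backs; the gripper's body (75 mm by 178 mm) begins 61 mm behind the grasp point.
Start: joints at [-1.288, 0.411, -0.013, 1.596, 0.006, 1.134, -0.082], TCP at [0.215, 0.587, 0.223] pointing down, gripper open.
Joint ranges: [-2.95, 2.95], [-0.29, 1.99], [-1.47, 1.44], [0.14, 2.54], [-1.03, 4.17], [0.13, 1.85], [-2.86, 2.86]. Speed limits (rad/s): [2.39, 2.39, 3.01, 3.01, 3.14, 3.14, 3.14].

### API

Orientations are given as a rotation vector (axis times angle).
In Python, from plant import * gives the robot as it stands.
- The arm moves only by the shell command python3 -m creep 'ROWS' [FORCE]. ROWS is JSON, a list of rows, each a list of 3 entries, a list of its own where there are three numbers: the shift along the world's x, y, z in cm, then the turn, a rotation vector about the world's x, y, z in degrees, then the finger opening in cm, from 0 to 8.78. A call has exactly 8 rows; each row is the pose to reach, as a shift and turn from the pose commanded when the call began; what a row does not reach only later rows make up. A row lasts 1/12 s, in which the tool goes at most 41.7 mm and 7.16 degrees, less where a joint would pass 70% of its speed; a pose out of reach is approached as far as the arm can. A call with a gripper value outside its range is refused whole. The fingers move at their own pace and stop on an object; FORCE is the grip in N (left out, the last holds). Time passes only in rows, so rows that repeat a pose let the fingers close, or fill a call up. It gives the time, the measured TCP pose, the force and the opening at its end, in the units of the state.
- observe(): the state, without advancing time (a new reading comes with each control period).
- camera(name): name is "side" or "top" or "wrist"; returns the picture (384x512x3 uint8, red, green, blue); there is no depth.
- camera_params(name): a dict with "fovy" (degrees; the focal length in pixels is half the picture's height over the tangent of half this angle, whatever the lens; pixels are square), "cx", "cy" (the principal point, pixels), "R" (3x3) and "t" (3): a world point X has camera coordinates R X + t. Camera axes: x right, y down, z forward; pixel columns grow to the right and rows downward; lengths in m; the calibration is good to about 2 mm. A picture is of the moment at which its call begins: read the wrist's pose just before it. camera_params takes no time and is no camera call; for the wrist camera it gives the pose at the moment of the call.
- close_job(): hands the job in, once; it reports no verdict.
The state is a dict: "time": time; "q": joint angles; "joint_vel": joint speeds; "joint_torque": joint torques, N m; "tcp_pos": TCP position; "orientation": TCP orientation; "contact_force": force on the tool from outside, world axes, zero at the start; "ft_torque": the same for the moment, N m; "gripper_width": finger opening in m.
Only numpy, scipy, OpenCV 4.12 (cv2) and the standard library are available. Lean on these libraries where they do the work, as an engineer would, in place of code of your own. Each camera call takes 0.05 s, during which the arm holds its last target. There are 200 camera calls.

### The job

Find the size of the black ebony magnifier handle in the brass-faced hole gauge, stepping down from the largest hole. Lift the handle from its stand, push it foot first well down through the widest hole, draw it out again, then push it through the next smaller hole, the smallest it passes, and leave it standing there with its foot down on the shelf.

Things in the scene. Friction and masses are not known exactly. Their poses are not given: they have to be found in the camera images.
- handle: Black ebony rod, 16 mm diameter, 128 mm long, 50 g; brass ferrule (16 mm) 106-120 mm up, thin steel stub above. Origin: centre of its foot; z up along the rod. Starts upright in a loose socket, 24 mm deep, floor 12 mm above the shelf, in a fixed wooden stand 60 x 60 x 36 mm. Two unwanted rods, 130 mm high, in like stands 110 mm or more off: thin brass (9 mm), thick pale wood (30 mm).
- gauge: Hole gauge: fixed dark steel block with brass top face, 180 x 70 x 40 mm, turned any way about the vertical. Three round holes along its x axis go straight down through it to the shelf (z = 0): 46 mm wide at x = -56 mm, 28 mm at x = 0, 10 mm at x = +50 mm; mouths bevelled by 3 mm. Origin: centre of its underside; z up.
- hole_wide (a point): Centre of the mouth of the widest hole, 46 mm in diameter, level with the gauge's top face 40 mm above the shelf; z up. The 16 mm handle passes it very loosely.
- hole_mid (a point): Centre of the mouth of the middle hole, 28 mm in diameter, level with the gauge's top face 40 mm above the shelf; z up. The smallest hole that the 16 mm handle passes; set free in it, foot on the shelf, the handle stands or leans up to about 20 degrees against the edge.

How it is judged:
On the way:
1. the handle's foot is down in the widest hole, at least 25 mm below the gauge's top face (z of handle in the frame of hole_wide below -0.025 m and horizontal distance between handle and hole_wide below 0.02 m), for 0.1 s.
At the end, for the whole second after the job is handed in: After having been down in the widest hole, the handle stands free in the middle (28 mm) hole: its foot within 12 mm sideways of the hole's centre and less than 10 mm above the shelf, foot end down, leaning less than 25 degrees, at rest (horizontal distance between handle and hole_mid below 0.012 m and height (world z) of handle below 0.01 m and angle between handle's own z axis and vertical below 0.44 rad and linear speed of handle below 0.03 m/s); the robot touches nothing.
It also fails if it takes over 54 s, if anything falls off the work surface, if the arm or the gripper's body presses on something with over 40 N, if the wrist force passes 120 N, or if a joint passes its speed limit or range.

## Working session

There is one attempt and no reset: what is moved stays moved. The work goes in short steps, Python scripts to look and compute and a shell command to move; the robot and the scene stay as the last step left them, time stands still between calls to the robot, and variables do not carry over. Pictures are saved under pics/ and viewed, about 8 in all and at most 12, crops included, and the job is handed in when it is done.

```bash
mkdir -p pics; cat > h.py <<'E'
from plant import *
import numpy as np, cv2
def snap(n,f,crop=None,s=1):
    p=camera_params(n); im=camera(n)[:,:,::-1].copy()
    if crop: x0,y0,x1,y1=crop; im=im[y0:y1,x0:x1]
    im=cv2.resize(im,None,fx=s,fy=s,interpolation=cv2.INTER_CUBIC)
    cv2.imwrite('pics/'+f,im); return p
def back(p,uv,z):
    R=np.array(p['R']);t=np.array(p['t']);f=192/np.tan(np.radians(p['fovy'])/2)
    d=R.T@np.array([(uv[0]-p['cx'])/f,(uv[1]-p['cy'])/f,1]);c=-R.T@t
    return c+d*(z-c[2])/d[2]
def proj(p,X):
    R=np.array(p['R']);t=np.array(p['t']);f=192/np.tan(np.radians(p['fovy'])/2)
    c=R@np.array(X)+t; return p['cx']+f*c[0]/c[2],p['cy']+f*c[1]/c[2]
E
python3 - <<'E'
from h import *
print(observe()); 
for n in('top','side'):
    p=snap(n,n+'1.png',s=1.5); print(n,p,-np.array(p['R']).T@np.array(p['t']))
import plant; print([k for k in dir(plant) if k[0]!='_'])
E
```

```text
{'time': 0.0, 'q': array([-1.28820001,  0.41189606, -0.01273852,  1.5970415 ,  0.00562258,
        1.13432702, -0.08221339]), 'joint_vel': array([ 0.00034677, -0.00123559, -0.00094703,  0.00114442, -0.00163646,
       -0.00143944,  0.00215624]), 'joint_torque': array([-2.39865267e-04, -5.87947690e+01,  6.42112680e-01, -2.91074002e+01,
       -5.36258274e-02,  1.82826945e-02,  1.25942665e-04]), 'tcp_pos': array([0.21463334, 0.58643851, 0.2218124 ]), 'orientation': array([-5.48110660e-01, -3.09324510e+00,  2.55746012e-03]), 'contact_force': array([0.31202299, 0.16925183, 0.38703818]), 'ft_torque': array([-0.05091953, -0.04519984, -0.04370986]), 'gripper_width': 0.08782430069216042}
top {'fovy': 57.951809651037294, 'cx': 260.04336304177116, 'cy': 197.23994264422564, 'R': array([[ 0.02346817, -0.99967151, -0.01030093],
       [-0.99664251, -0.02258612, -0.0786993 ],
       [ 0.07844079,  0.01211328, -0.99684518]]), 't': array([-0.08732948,  0.52763348,  0.68020592])} [ 0.47455553 -0.08362312  0.71868481]
side {'fovy': 55.96853325285378, 'cx': 256.9231217209841, 'cy': 187.28362038049656, 'R': array([[ 0.97709313, -0.21215825,  0.01667033],
       [-0.11866331, -0.60817512, -0.78488346],
       [ 0.17665798,  0.76492608, -0.61941913]]), 't': array([-0.54397983,  0.08035304,  0.84917573])} [ 0.39104024 -0.71609774  0.59813179]
['MotionError', 'camera', 'camera_params', 'close_job', 'grip_depth', 'observe']
```

View pics/top1.png

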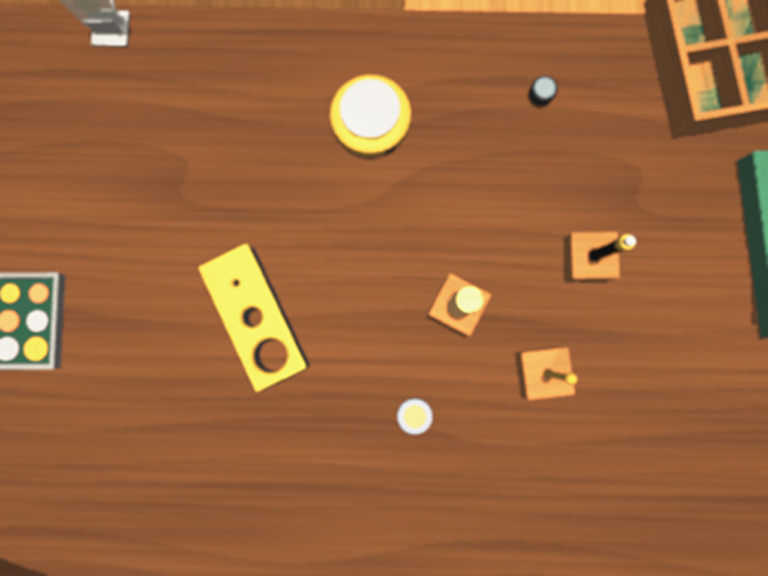

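View pics/side1.png

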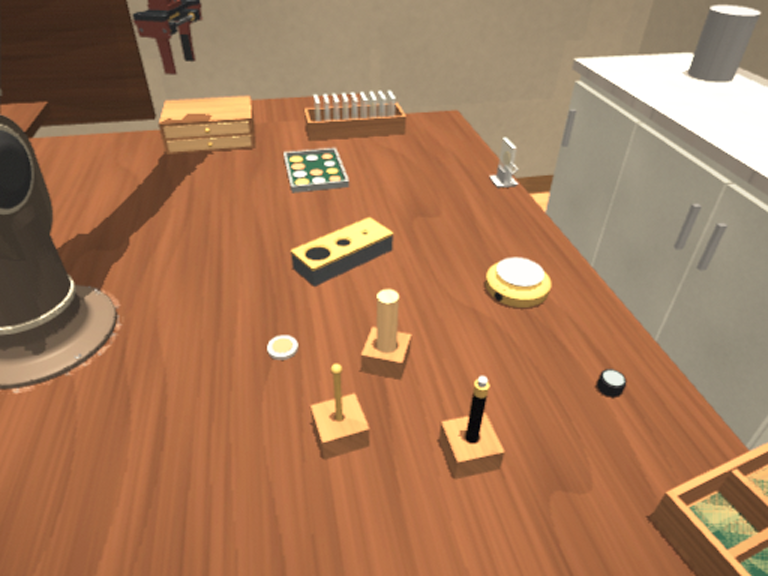

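The top view shows the gauge at left (wide hole (271,354), mid (252,317), small (236,283) in the ×1.5 picture). The black handle stands at right, with its tip at (628,241) and its stand top around (595,256). In the side view its tip is at (482,380) and its socket at (473,438).

```bash
python3 - <<'E'
from h import *
from scipy.spatial.transform import Rotation as Ro
t,s=camera_params('top'),camera_params('side')
B=lambda p,u,v,z:print(np.round(back(p,(u/1.5,v/1.5),z),4))
for a in [(t,271,354,.04),(t,252,317,.04),(t,236,283,.04),(t,628,241,.14),(t,595,256,.036),(s,482,380,.14),(s,473,438,.036),(s,318,253,.04),(s,343,242,.04)]:B(*a)
print(grip_depth); o=observe(); print(Ro.from_rotvec(o['orientation']).as_matrix().round(3))
w=camera_params('wrist');print(w, -np.array(w['R']).T@np.array(w['t'])-o['tcp_pos'])
E
```

```text
[0.4486 0.0777 0.04  ]
[0.4961 0.1046 0.04  ]
[0.5403 0.1277 0.04  ]
[ 0.5878 -0.3416  0.14  ]
[ 0.5871 -0.3444  0.036 ]
[ 0.5895 -0.3448  0.14  ]
[ 0.591  -0.3469  0.036 ]
[0.4499 0.0741 0.04  ]
[0.4986 0.1    0.04  ]
0.0187
[[-0.939  0.344 -0.   ]
 [ 0.344  0.939 -0.001]
 [-0.    -0.001 -1.   ]]
{'fovy': 60.184547122728446, 'cx': 254.31187697063916, 'cy': 190.81180741770027, 'R': array([[ 0.34376968,  0.93905145, -0.00218681],
       [ 0.89761688, -0.32791532,  0.29454284],
       [ 0.27587379, -0.10321782, -0.95563577]]), 't': array([-0.62455878, -0.03654232,  0.3923795 ])} [-0.07541728  0.02849592  0.16245426]
```

```bash

python3 -m creep '[[[1.2,-2.9,0],[0,0,0],8.78],[[2.4,-5.8,0],[0,0,0],8.78],[[3.5,-8.7,0],[0,0,0],8.78],[[4.7,-11.6,0],[0,0,0],8.78],[[5.8,-14.5,0],[0,0,0],8.78],[[7,-17.4,0],[0,0,0],8.78],[[8.2,-20.3,0],[0,0,0],8.78],[[9.3,-23.2,0],[0,0,0],8.78]]'
python3 -m creep '[[[1.2,-2.9,0],[0,0,0],8.78],[[2.4,-5.8,0],[0,0,0],8.78],[[3.5,-8.7,0],[0,0,0],8.78],[[4.7,-11.6,0],[0,0,0],8.78],[[5.8,-14.5,0],[0,0,0],8.78],[[7,-17.4,0],[0,0,0],8.78],[[8.2,-20.3,0],[0,0,0],8.78],[[9.3,-23.2,0],[0,0,0],8.78]]'
python3 -m creep '[[[1.2,-2.9,0],[0,0,0],8.78],[[2.4,-5.8,0],[0,0,0],8.78],[[3.5,-8.7,0],[0,0,0],8.78],[[4.7,-11.6,0],[0,0,0],8.78],[[5.8,-14.5,0],[0,0,0],8.78],[[7,-17.4,0],[0,0,0],8.78],[[8.2,-20.3,0],[0,0,0],8.78],[[9.3,-23.2,0],[0,0,0],8.78]]'
```

```text
time: 0.77
tcp_pos: [0.3081, 0.3532, 0.2224]
orientation: [-0.548, -3.093, 0.001]
contact_force: [0.3, -0.1, 0.3]
gripper_width: 0.0878
time: 1.43
tcp_pos: [0.401, 0.1213, 0.2226]
orientation: [0.548, 3.093, 0.0]
contact_force: [0.1, 0.7, -0.4]
gripper_width: 0.0878
time: 2.1
tcp_pos: [0.4941, -0.1105, 0.2225]
orientation: [-0.548, -3.093, -0.0]
contact_force: [-0.2, 0.9, -0.1]
gripper_width: 0.0881
```

```bash

python3 -m creep '[[[1.4,-3.4,0],[0,0,0],8.78],[[2.8,-6.8,0],[0,0,0],8.78],[[4.2,-10.2,0],[0,0,0],8.78],[[5.5,-13.6,0],[0,0,0],8.78],[[6.9,-17,0],[0,0,0],8.78],[[8.2,-20.4,0],[0,0,0],8.78],[[9.4,-23.4,0],[0,0,0],8.78],[[9.4,-23.4,0],[0,0,0],8.78]]' 15
python3 - <<'E'
from h import *
p=snap('wrist','w1.png',s=1.5); o=observe();print(o['tcp_pos']);
for X in [(.588,-.344,.14),(.588,-.344,.036)]: print(np.array(proj(p,X))*1.5)
np.save('w1.npy',p,allow_pickle=True)
E
```

```text
time: 2.77
tcp_pos: [0.5871, -0.3496, 0.2214]
orientation: [-0.556, -3.091, 0.006]
contact_force: [-0.7, 0.5, -0.7]
gripper_width: 0.0881
[ 0.58685824 -0.34674518  0.221288  ]
[392.13275327 294.34552388]
[389.87426999 249.3727415 ]
```

View pics/w1.png

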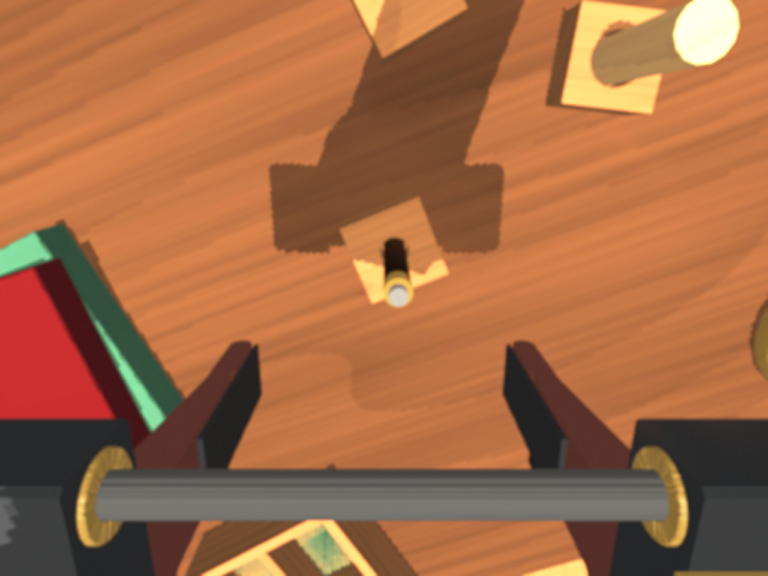

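The wrist view shows the rod tip at (398,296) and the rod entering the stand at about (395,245). The predictions were (392,294) and (390,249), so they agree within a few mm.

```bash
python3 - <<'E'
from h import *
p=np.load('w1.npy',allow_pickle=True).item()
print(back(p,(398/1.5,296/1.5),.14),back(p,(395/1.5,246/1.5),.036),observe()['tcp_pos'])
E
```

```text
[ 0.58989627 -0.34146671  0.14      ] [ 0.58695894 -0.33971827  0.036     ] [ 0.58685824 -0.34674518  0.221288  ]
```

```bash

python3 -m creep '[[[0.1,0,-2],[0,0,0],8.78],[[0.1,0,-4],[0,0,0],8.78],[[0.1,0,-6],[0,0,0],8.78],[[0.1,0,-8],[0,0,0],8.78],[[0.1,0,-10],[0,0,0],8.78],[[0.1,0,-12],[0,0,0],8.78],[[0.1,0,-14],[0,0,0],8.78],[[0.1,0,-14.7],[0,0,0],8.78]]' 15
python3 -m creep '[[[0,0,0],[0,0,0],6],[[0,0,0],[0,0,0],4],[[0,0,0],[0,0,0],3],[[0,0,0],[0,0,0],2],[[0,0,0],[0,0,0],1],[[0,0,0],[0,0,0],1],[[0,0,0],[0,0,0],1],[[0,0,0],[0,0,0],1]]' 15
python3 -m creep '[[[0,0,0],[0,0,0],1],[[0,0,0],[0,0,0],1],[[0,0,0],[0,0,0],1],[[0,0,0],[0,0,0],1],[[0,0,0],[0,0,0],1],[[0,0,0],[0,0,0],1],[[0,0,0],[0,0,0],1],[[0,0,0],[0,0,0],1]]' 15
```

```text
time: 3.48
tcp_pos: [0.5875, -0.3404, 0.0725]
orientation: [-0.545, -3.09, -0.003]
contact_force: [-0.8, 0.7, -0.5]
gripper_width: 0.0875
time: 4.15
tcp_pos: [0.5889, -0.3431, 0.0759]
orientation: [0.548, 3.093, 0.0]
contact_force: [0.1, -0.0, 0.3]
gripper_width: 0.0382
time: 4.82
tcp_pos: [0.5887, -0.3431, 0.0756]
orientation: [-0.548, -3.093, 0.0]
contact_force: [0.1, -0.3, -0.9]
gripper_width: 0.0159
```

```bash

python3 -m creep '[[[0,0,0],[0,0,0],1],[[0,0,1],[0,0,0],1],[[0,0,3],[0,0,0],1],[[0,0,6],[0,0,0],1],[[0,0,9],[0,0,0],1],[[0,0,12],[0,0,0],1],[[0,0,14],[0,0,0],1],[[0,0,15],[0,0,0],1]]' 30
python3 -m creep '[[[-0.6,1.8,0],[0,0,0],1],[[-1.5,4.5,0],[0,0,0],1],[[-2.5,7.5,0],[0,0,0],1],[[-3.5,10.5,0],[0,0,0],1],[[-4.5,13.5,0],[0,0,0],1],[[-5.5,16.5,0],[0,0,0],1],[[-6.5,19.5,0],[0,0,0],1],[[-7.5,22.5,0],[0,0,0],1]]'
python3 -m creep '[[[-1,3,0],[0,0,0],1],[[-2,6,0],[0,0,0],1],[[-3,9,0],[0,0,0],1],[[-4,12,0],[0,0,0],1],[[-4.6,14,0],[0,0,0],1],[[-4.6,14,0],[0,0,0],1],[[-4.6,14,0],[0,0,0],1],[[-4.6,14,0],[0,0,0],1]]'
python3 - <<'E'
from h import *
p=snap('wrist','w2.png',s=1.5); o=observe();print(o['tcp_pos'],o['contact_force'],o['gripper_width']);
np.save('w2.npy',p,allow_pickle=True)
p=snap('side','s2.png',(150,100,350,250),3); np.save('s2.npy',p,allow_pickle=True)
E
```

```text
time: 5.48
tcp_pos: [0.5897, -0.344, 0.23]
orientation: [0.548, 3.089, -0.002]
contact_force: [-0.8, -1.2, -0.2]
gripper_width: 0.0158
time: 6.15
tcp_pos: [0.5127, -0.1166, 0.2253]
orientation: [-0.548, -3.093, -0.0]
contact_force: [0.7, 0.9, -0.0]
gripper_width: 0.016
time: 6.82
tcp_pos: [0.4678, 0.0212, 0.2256]
orientation: [0.549, 3.093, -0.001]
contact_force: [-0.2, -0.7, -0.5]
gripper_width: 0.0158
[0.46795788 0.02070554 0.22564509] [ 0.60755466  0.10938072 -0.47336004] 0.01557241760691444
```

View pics/w2.png

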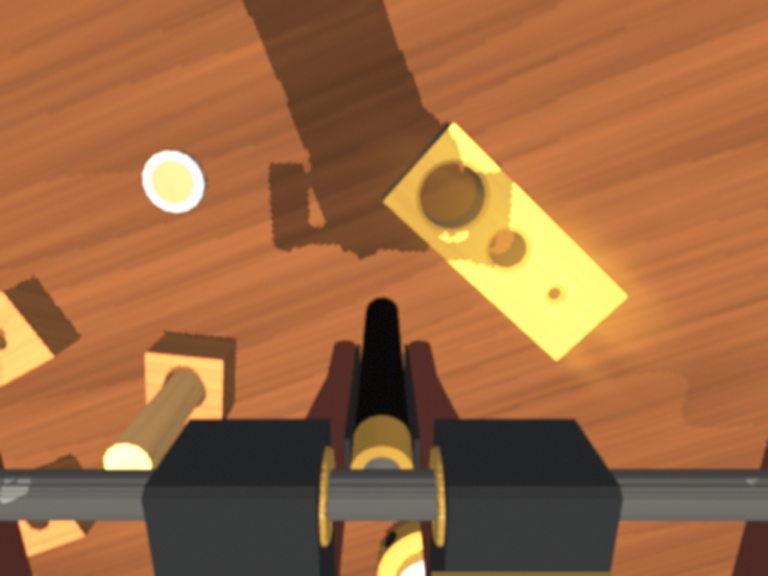

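View pics/s2.png

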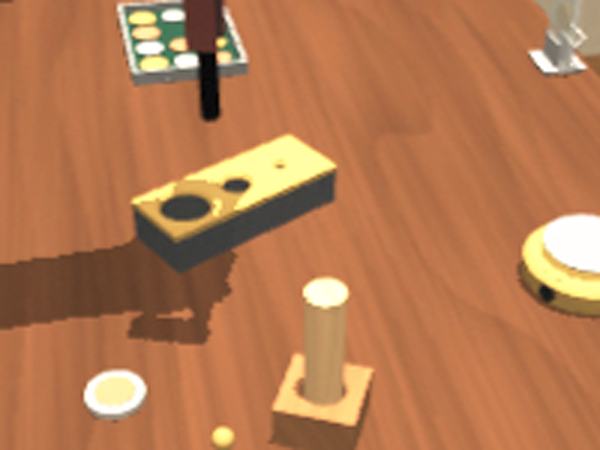

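In the wrist view the rod is held straight with its foot near (381,306). The wide hole is at (452,194), mid at (507,248) and small at (556,293). In the side crop the wide hole is at (186,207), mid at (237,185) and the foot end at (210,116).

```bash
python3 - <<'E'
from h import *
p=np.load('w2.npy',allow_pickle=True).item();s=np.load('s2.npy',allow_pickle=True).item()
for uv in [(452,194),(507,248),(556,293)]: print('w',back(p,np.array(uv)/1.5,.04))
for uv in [(186,207),(237,185)]: print('s',back(s,np.array(uv)/3+[150,100],.04))
t=observe()['tcp_pos']
for z in (.157,.162,.167): print('foot',back(p,(381/1.5,306/1.5),z)-t,back(s,(219.8,138),z)-t)
print(np.array(proj(p,[t[0],t[1],.162]))*1.5,(np.array(proj(s,[t[0],t[1],.162]))-[150,100])*3)
E
```

```text
w [0.4470059 0.0811763 0.04     ]
w [0.49702053 0.10646956 0.04      ]
w [0.54205966 0.13102865 0.04      ]
s [0.44973955 0.07256671 0.04      ]
s [0.49926012 0.09822622 0.04      ]
foot [ 0.00071108  0.00040439 -0.06859917] [ 0.00241202  0.00952462 -0.06859917]
foot [-0.00093961  0.00102057 -0.06359917] [ 0.00151276  0.00106609 -0.06359917]
foot [-0.00259031  0.00163675 -0.05859917] [ 0.0006135  -0.00739244 -0.05859917]
[379.68561971 308.41137263] [207.6559787  114.87024729]
```

```bash

python3 -m creep '[[[-0.9,2.6,0],[0,0,0],1],[[-1.8,5.2,0],[0,0,0],1],[[-2,5.7,-1],[0,0,0],1],[[-2,5.7,-3],[0,0,0],1],[[-2,5.7,-5],[0,0,0],1],[[-2,5.7,-7],[0,0,0],1],[[-2,5.7,-9],[0,0,0],1],[[-2,5.7,-10],[0,0,0],1]]'
python3 -m creep '[[[0,0,0],[0,0,0],1],[[0,0,0],[0,0,0],1],[[0,0,-1],[0,0,0],1],[[0,0,-2],[0,0,0],1],[[0,0,-3],[0,0,0],1],[[0,0,-4],[0,0,0],1],[[0,0,-5],[0,0,0],1],[[0,0,-5],[0,0,0],1]]'
python3 -m creep '[[[0,0,0],[0,0,0],1],[[0,0,0],[0,0,0],1],[[0,0,0],[0,0,0],1],[[0,0,0],[0,0,0],1],[[0,0,0],[0,0,0],1],[[0,0,0],[0,0,0],1],[[0,0,0],[0,0,0],1],[[0,0,0],[0,0,0],1]]'
python3 - <<'E'
from h import *
p=snap('wrist','w3.png',(90,80,390,305),2.6); o=observe();print(o['tcp_pos'],o['contact_force'],o['gripper_width']);
np.save('w3.npy',p,allow_pickle=True)
E
```

```text
time: 7.58
tcp_pos: [0.447, 0.0774, 0.1235]
orientation: [-0.55, -3.091, 0.003]
contact_force: [-0.5, 0.7, -0.2]
gripper_width: 0.0152
time: 8.25
tcp_pos: [0.4466, 0.0787, 0.0736]
orientation: [-0.547, -3.091, 0.003]
contact_force: [0.6, -0.4, -0.2]
gripper_width: 0.0156
time: 8.92
tcp_pos: [0.4479, 0.079, 0.0758]
orientation: [0.548, 3.093, 0.0]
contact_force: [0.1, 0.3, -0.6]
gripper_width: 0.0158
[0.44782319 0.07900472 0.07574092] [ 0.14806763 -0.11806143  0.03078857] 0.015719001421782817
```

View pics/w3.png

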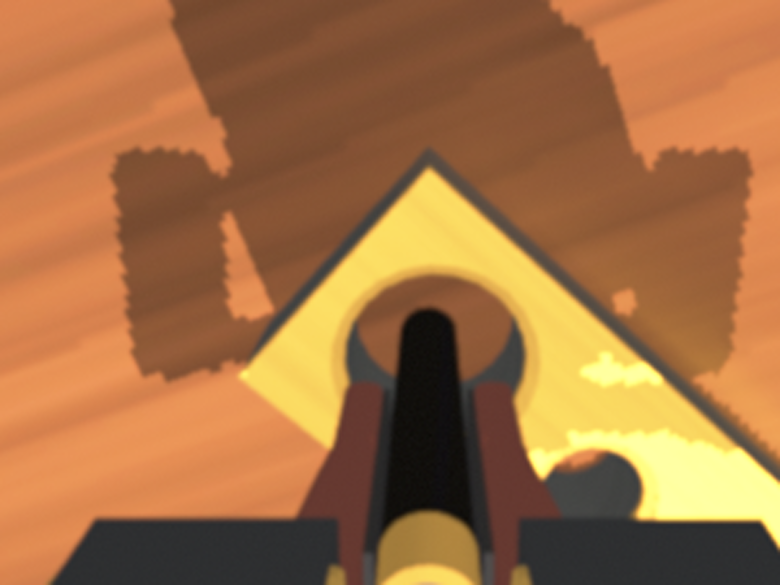

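The foot is well down in the wide hole: the rod passes free of the walls and the contact force is about 0. The gauge's near corners are at (429,165) and (240,375) in the crop, and the bevel rim runs from 336 to 537 in column with its top at 266.

```bash
python3 - <<'E'
from h import *
p=np.load('w3.npy',allow_pickle=True).item()
P=lambda u,v:back(p,(u/2.6+90,v/2.6+80),.04)[:2]
A,B=P(429,165),P(240,375); d=B-A; print(np.linalg.norm(d))
n=np.array([-d[1],d[0]])/np.linalg.norm(d)
if n[0]<0:n=-n
print('corners',(A+B)/2+.034*n,(A+B)/2+.09*n, n)
# rim: fit circle r=26 to rim points
from scipy.optimize import least_squares
Q=np.array([P(436,266),P(336,355),P(537,355),P(375,288),P(500,290)])
r=least_squares(lambda c:np.hypot(*(Q-c).T)-.026,[.448,.078]);print('rim',r.x,r.fun)
print('mid from rim',r.x+.056*n)
t=observe()['tcp_pos'];print('foot',t,(np.array(proj(p,[t[0],t[1],.012]))-[90,80])*2.6)
E
```

```text
0.07029582903393883
corners [0.44845177 0.08165973] [0.49789945 0.10794521] [0.88299435 0.46938361]
rim [0.45030803 0.08098221] [ 0.00065872 -0.00094975 -0.00086426 -0.0001696  -0.00029936]
mid from rim [0.49975572 0.10726769]
foot [0.44782319 0.07900472 0.07574092] [425.60068504 325.31813939]
```

```bash

python3 -m creep '[[[0,0,1],[0,0,0],1],[[0,0,2],[0,0,0],1],[[0,0,3],[0,0,0],1],[[0,0,4],[0,0,0],1],[[0,0,5],[0,0,0],1],[[0,0,5],[0,0,0],1],[[0,0,5],[0,0,0],1],[[0,0,5],[0,0,0],1]]'
python3 -m creep '[[[1,0.5,0],[0,0,0],1],[[2,1,0],[0,0,0],1],[[3,1.6,0],[0,0,0],1],[[4,2.2,0],[0,0,0],1],[[5,2.7,0],[0,0,0],1],[[5,2.7,0],[0,0,0],1],[[5,2.7,0],[0,0,0],1],[[5,2.7,0],[0,0,0],1]]'
python3 - <<'E'
from h import *
p=snap('wrist','w4.png',(130,80,380,268),3.1); o=observe();print(o['tcp_pos'],o['contact_force'],o['gripper_width']);
np.save('w4.npy',p,allow_pickle=True)
t=o['tcp_pos'];print([(np.array(proj(p,[t[0],t[1],z]))-[130,80])*3.1 for z in (.062,.04)])
E
```

```text
time: 9.63
tcp_pos: [0.4477, 0.0791, 0.1256]
orientation: [0.548, 3.093, 0.0]
contact_force: [-0.8, -0.3, -1.0]
gripper_width: 0.0158
time: 10.3
tcp_pos: [0.4974, 0.1056, 0.1252]
orientation: [-0.548, -3.092, 0.001]
contact_force: [-0.4, 0.2, -0.8]
gripper_width: 0.0159
[0.49727166 0.10551007 0.12539598] [ 0.05798502 -0.19560935 -0.57108207] 0.015921008821971352
[array([383.2515684, 388.6280175]), array([383.57095244, 359.50385961])]
```

View pics/w4.png

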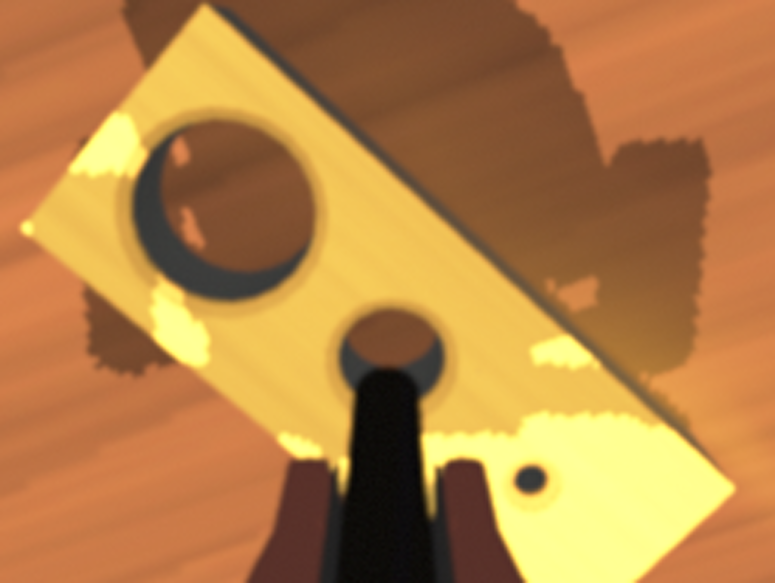

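The rod foot is over the middle hole. The mid rim spans 326–459 in column with its top at 295, giving a centre of about (392,360). The rod foot's far edge is at (387,368).

```bash
python3 - <<'E'
from h import *
for f,t,z,off,s in [('w2',[.46796,.0207],.162,[0,0],1.5),('w3',[.4478,.079],.012,[90,80],2.6),('w4',[.4973,.1055],.062,[130,80],3.1)]:
    p=np.load(f+'.npy',allow_pickle=True).item()
    a=np.linspace(0,6.283,73); E=np.array([(np.array(proj(p,[t[0]+.008*np.cos(x),t[1]+.008*np.sin(x),z]))-off)*s for x in a])
    print(f,E.min(0),E.max(0))
p=np.load('w4.npy',allow_pickle=True).item()
for c,r in [((.498,.107),.017),((.4486,.081),.026)]:
    E=np.array([(np.array(proj(p,[c[0]+r*np.cos(x),c[1]+r*np.sin(x),.04]))-[130,80])*3.1 for x in a]);print(E.min(0),E.max(0))
P=lambda u,v:back(p,(u/3.1+130,v/3.1+80),.04)[:2]
print(P(392,360),P(222,209),P(531,480),P(206,4),P(27,229),P(735,488))
E
```

```text
w2 [363.21951529 292.58592245] [396.36527034 323.82911487]
w3 [396.83389779 297.89747943] [454.28029906 352.07016682]
w4 [348.93691968 356.06762657] [417.5740363  420.79646641]
[323.05537907 295.1500573 ] [457.11472073 422.70501047]
[112.58838359 103.8814818 ] [326.85879658 316.60742842]
[0.4981301  0.10747213] [0.44776348 0.08191294] [0.54186865 0.13045256] [0.40290136 0.0967942 ] [0.43592611 0.03528762] [0.56251489 0.18024365]
```

```bash

python3 -m creep '[[[-0.15,0.15,-0.3],[0,0,0],1],[[-0.15,0.15,-0.8],[0,0,0],1],[[-0.15,0.15,-1.3],[0,0,0],1],[[-0.15,0.15,-1.6],[0,0,0],1],[[-0.15,0.15,-1.6],[0,0,0],1],[[-0.15,0.15,-1.6],[0,0,0],1],[[-0.15,0.15,-1.6],[0,0,0],1],[[-0.15,0.15,-1.6],[0,0,0],1]]'
python3 - <<'E'
from h import *
snap('side','a.png',(190,135,270,190),7); snap('wrist','b.png',(200,150,300,219),5.6)
a,b=cv2.imread('pics/a.png'),cv2.imread('pics/b.png')
h=min(a.shape[0],b.shape[0],298); 
A=cv2.resize(a,(400,275)); B=cv2.resize(b,(400,276))[:275]; cv2.imwrite('pics/ab.png',np.hstack([A,B]))
t=observe()['tcp_pos'];print(t,observe()['contact_force'])
s=camera_params('side')
for X in [(t[0],t[1],.046),(.498,.107,.04),(.4973,.104,.04)]: print((np.array(proj(s,X))-[190,135])*5)
E
```

```text
time: 11.02
tcp_pos: [0.4965, 0.1074, 0.1098]
orientation: [0.548, 3.093, 0.0]
contact_force: [0.3, -0.3, 0.8]
gripper_width: 0.0156
[0.49644625 0.10747557 0.10982432] [-0.87056307  0.4461831  -0.44818713]
[186.99222986 115.46369821]
[190.29118559 124.74444558]
[189.85275138 127.88609084]
```

View pics/ab.png

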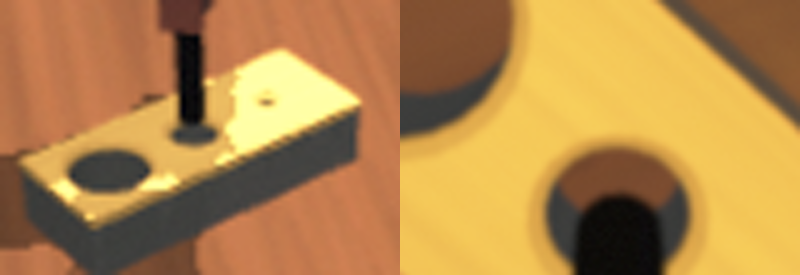

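Side crop (left): the rod hangs just above the middle hole, with its foot slightly behind the mouth centre at (194,134). Wrist crop (right): the foot at x≈619 is centred on the rim, 530–707. I'll take a compromise shift of +1, −2 mm and lower gently while watching the force.

```bash

python3 -m creep '[[[0.1,-0.2,0],[0,0,0],1],[[0.1,-0.2,-0.3],[0,0,0],1],[[0.1,-0.2,-0.6],[0,0,0],1],[[0.1,-0.2,-0.9],[0,0,0],1],[[0.1,-0.2,-1.2],[0,0,0],1],[[0.1,-0.2,-1.2],[0,0,0],1],[[0.1,-0.2,-1.2],[0,0,0],1],[[0.1,-0.2,-1.2],[0,0,0],1]]'
python3 - <<'E'
from h import *
o=observe();print(o['tcp_pos'],o['contact_force'],o['ft_torque'])
snap('side','a.png',(190,135,270,190),5); snap('wrist','b.png',(200,150,300,219),4)
a,b=cv2.imread('pics/a.png'),cv2.imread('pics/b.png')
cv2.imwrite('pics/ab2.png',np.hstack([a,b[:275]]))
E
```

```text
time: 11.78
tcp_pos: [0.4973, 0.1054, 0.0976]
orientation: [-0.548, -3.093, 0.0]
contact_force: [0.4, -0.7, -0.9]
gripper_width: 0.0155
[0.49730189 0.10541217 0.09761587] [ 0.37125413 -0.71037931 -0.85597256] [-0.05871159 -0.00255649  0.00931542]
```

View pics/ab2.png

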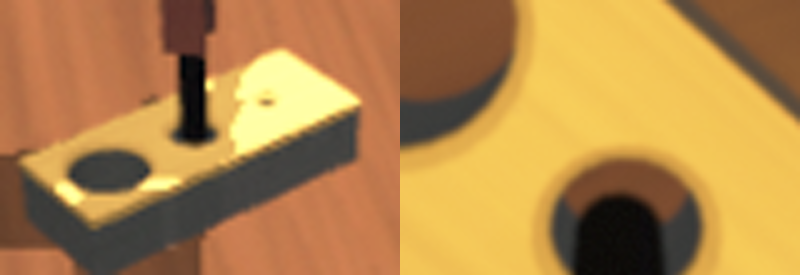

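The rod has entered the middle hole without touching, so I'll continue down.

```bash

python3 -m creep '[[[0,0,-0.4],[0,0,0],1],[[0,0,-0.8],[0,0,0],1],[[0,0,-1.2],[0,0,0],1],[[0,0,-1.6],[0,0,0],1],[[0,0,-2],[0,0,0],1],[[0,0,-2.4],[0,0,0],1],[[0,0,-2.8],[0,0,0],1],[[0,0,-3],[0,0,0],1]]'
python3 -m creep '[[[0,0,0],[0,0,0],1],[[0,0,-0.1],[0,0,0],1],[[0,0,-0.2],[0,0,0],1],[[0,0,-0.2],[0,0,0],1],[[0,0,-0.2],[0,0,0],1],[[0,0,-0.2],[0,0,0],1],[[0,0,-0.2],[0,0,0],1],[[0,0,-0.2],[0,0,0],1]]' 6
python3 -c "
from plant import *
o=observe();print(o['tcp_pos'],o['contact_force'],o['ft_torque'])"
```

```text
time: 12.55
tcp_pos: [0.497, 0.1053, 0.067]
orientation: [-0.548, -3.093, 0.001]
contact_force: [0.5, -1.2, -2.1]
gripper_width: 0.0155
time: 13.22
tcp_pos: [0.4973, 0.1055, 0.0657]
orientation: [0.548, 3.093, 0.0]
contact_force: [-0.2, -0.2, 0.0]
gripper_width: 0.0159
[0.49734361 0.10545334 0.06573789] [-0.22698381 -0.15633815  0.04846443] [ 0.00564899  0.00991952 -0.06631868]
```

```bash

python3 -m creep '[[[0,0,0],[0,0,0],1.8],[[0,0,0],[0,0,0],2],[[0,0,0],[0,0,0],2.2],[[0,0,0],[0,0,0],2.5],[[0,0,0],[0,0,0],3],[[0,0,0],[0,0,0],4],[[0,0,0],[0,0,0],5],[[0,0,0],[0,0,0],6]]'
python3 -m creep '[[[0,0,0],[0,0,0],7],[[0,0,0],[0,0,0],8],[[0,0,0],[0,0,0],8.7],[[0,0,0],[0,0,0],8.7],[[0,0,0],[0,0,0],8.7],[[0,0,0],[0,0,0],8.7],[[0,0,0],[0,0,0],8.7],[[0,0,0],[0,0,0],8.7]]'
python3 - <<'E'
from h import *
snap('side','a.png',(190,115,290,190),4); snap('wrist','b.png',s=.78)
a,b=cv2.imread('pics/a.png'),cv2.imread('pics/b.png')
cv2.imwrite('pics/ab3.png',np.hstack([a,b[:300]]))
print(observe()['contact_force'])
E
```

```text
time: 13.88
tcp_pos: [0.4973, 0.1054, 0.0657]
orientation: [0.548, 3.093, 0.0]
contact_force: [0.6, 0.1, -0.5]
gripper_width: 0.047
time: 14.55
tcp_pos: [0.4973, 0.1054, 0.0656]
orientation: [-0.548, -3.093, 0.0]
contact_force: [0.4, 0.0, -0.8]
gripper_width: 0.0869
[-0.93126387 -0.74920398  0.3449681 ]
```

View pics/ab3.png

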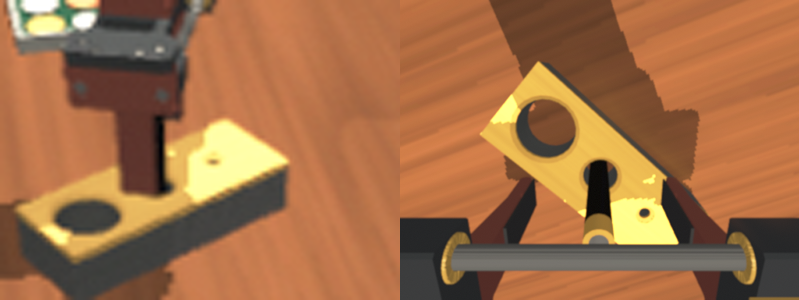

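The rod stands upright and free, midway between the open fingers in the wrist view. I'll withdraw straight up.

```bash

python3 -m creep '[[[0,0,1],[0,0,0],8.7],[[0,0,2.5],[0,0,0],8.7],[[0,0,4],[0,0,0],8.7],[[0,0,6],[0,0,0],8.7],[[0,0,8],[0,0,0],8.7],[[0,0,10],[0,0,0],8.7],[[0,0,12],[0,0,0],8.7],[[0,0,14],[0,0,0],8.7]]'
python3 -m creep '[[[0,2,0.5],[0,0,0],8.7],[[0,4,1],[0,0,0],8.7],[[0,6,1],[0,0,0],8.7],[[0,8,1],[0,0,0],8.7],[[0,10,1],[0,0,0],8.7],[[0,12,1],[0,0,0],8.7],[[0,13,1],[0,0,0],8.7],[[0,13,1],[0,0,0],8.7]]'
python3 -m creep '[[[0,0,0],[0,0,0],8.7],[[0,0,0],[0,0,0],8.7],[[0,0,0],[0,0,0],8.7],[[0,0,0],[0,0,0],8.7],[[0,0,0],[0,0,0],8.7],[[0,0,0],[0,0,0],8.7],[[0,0,0],[0,0,0],8.7],[[0,0,0],[0,0,0],8.7]]'
python3 - <<'E'
from h import *
snap('side','a.png',(190,115,290,190),4); snap('top','b.png',(110,140,230,230),3.333)
a,b=cv2.imread('pics/a.png'),cv2.imread('pics/b.png')
cv2.imwrite('pics/ab4.png',np.hstack([a,b[:300]]))
for n,o,s in (('side',[190,115],4),('top',[110,140],3.333)):
  for z in (.04,.128): print(n,(np.array(proj(camera_params(n),[.4973,.1054,z]))-o)*s)
E
```

```text
time: 15.32
tcp_pos: [0.4972, 0.1052, 0.2075]
orientation: [0.549, 3.093, 0.0]
contact_force: [0.2, 0.4, -0.4]
gripper_width: 0.0871
time: 15.98
tcp_pos: [0.4968, 0.2378, 0.2159]
orientation: [-0.543, -3.094, -0.001]
contact_force: [-0.3, 0.4, -0.2]
gripper_width: 0.0872
time: 16.65
tcp_pos: [0.4973, 0.2352, 0.2156]
orientation: [-0.549, -3.093, 0.0]
contact_force: [-0.2, 0.5, 0.0]
gripper_width: 0.0872
side [151.57472929 181.18461987]
side [147.0891321   68.52642051]
top [192.03390368 235.73200143]
top [144.68765238 228.88413784]
```

View pics/ab4.png

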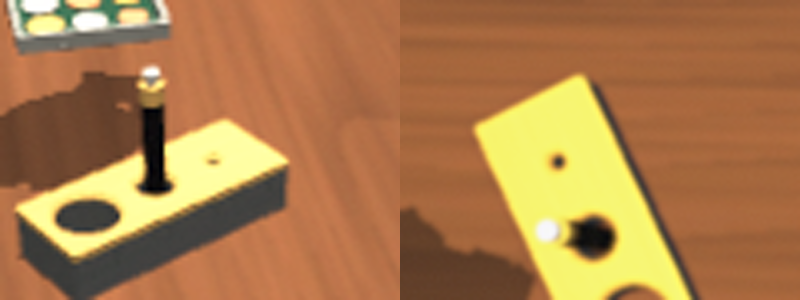

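Both views show the handle upright in the middle hole. Its tip is at (151,70) in the side crop and at (147,230) in the top crop, against predicted positions of (147,69) and (145,229) for the foot on the shelf. The arm is clear, so I'm handing in.

```bash
python3 -c "
from plant import *
print(close_job())"
```

```text
the job is handed in; nothing more can be done
None
```

I handed the job in at about 17 s of the 54 s allowed, with the black handle standing in the middle (28 mm) hole. `close_job()` gave no verdict.

- **Widest hole:** I lifted the handle from its stand and lowered it foot first into the 46 mm hole. By the arm's reading the foot was about 12 mm above the shelf, 28 mm below the brass face. I held it there for about 0.7 s with no contact force.
- **Middle hole:** I drew it out, lowered it through the 28 mm hole to about 2 mm above the shelf, and let it go. I did not try the 10 mm hole.
- **Last checks:** The side and top views both showed the handle upright, with its tip within 1–4 pixels of the enlarged crops of where it should be with the foot on the shelf. The arm was about 13 cm away with contact force near zero. I did not measure the handle's speed at rest.
- **Disagreement:** Before insertion the cameras disagreed about the middle hole's position by several mm in y. The side camera put it about 7–9 mm lower in y than the wrist camera did. I aimed for a compromise, and the handle went in with no side force above about 1 N.

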